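# Slide a heat-spreader plate under the bridge of a thickness gauge

## Task

Get the aluminium heat-spreader plate into the thickness gauge for its reading: square it up with your fingertips and slide it along the base, between the guide strips and under the low bridge, until its leading edge sits flush against the back stop with the indicator's foot riding on it. Only push it - it must stay flat on the base the whole way, never lifted or tipped - keep off the dial indicator, leave the other things where they are, and take your fingers away at the end.

Things in the scene. Friction and masses are not known exactly. Their poses are not given: they have to be found in the camera images.
- gauge: Bench thickness gauge, fixed. Origin: on the bench top directly below the middle of its bridge; z up; its x is the feeding direction, from the open apron towards the back stop. Dark steel base plate, x -200 to +55 mm, y -110 to +110 mm, flat top 20 mm above the origin. The apron, x -200 to -45, is bare.
- bridge (a point): Middle of the underside of the low steel bridge bar across the gauge, 13 mm above the base top; axes as the gauge's. The bar is 24 mm deep (x -12 to +12), 166 mm wide, 18 mm high, on two feet at y 61 to 83 mm each side.
- mouth (a point): Middle of the mouth between the two steel guide strips, on the base top, 44 mm before the bridge's middle (gauge x = -44). The strips are 8 mm high; inner faces at y = -49 and +49, straight from gauge x -20 to +35, and flaring outwards at 0.25 rad from x -20 to the mouth, where they stand at y = -55 and +55.
- stop (a point): Foot of the front face of the steel back stop, on the base top, at gauge x = +25 mm, y = 0; the stop is a bar 70 mm wide (y -35 to +35) and 12 mm high.
- plate: Loose bare-aluminium plate, 100 mm (its x) by 92 mm (its y), 10 mm thick, 0.18 to 0.34 kg (slides at 1 to 3 N), screw holes at the corners. Origin: centre of its underside. Starts flat on the apron, its x askew to the gauge's x by up to 0.4 rad, up to 22 mm off the centre line. It goes in 92 mm end first; seated, its origin is at gauge x -25, y within 3 of 0, z 20 mm, its rear edge at x -75.
- dial: Dial indicator fixed upright in the middle of the bridge, round body 58 mm across, 24 mm thick (gauge x -12 to +12), face towards the apron. Origin on the bridge top, 51 mm above the bench; it reaches 79 mm above that and the spindle's cap about 87 mm. Not to be touched.
- spindle (a joint): Travel of the indicator's spindle, m: 0 with nothing under its foot, up to 0.008. The foot is a steel ball of 7 mm radius under the middle of the bridge, lowest point 8.5 mm above the base top, so it reads about 0.0015 with the plate under it. The plate's edge lifts it as it slides in, against a spring of about 0.5 N plus its weight of 0.3 N.
- master: Loose steel setting master, a stepped disc 26 mm across and 20 mm high standing on the back left corner of the base (gauge x 28 to 40, y 76 to 94 mm), behind the bridge. Origin: centre of its underside. Leave it there.
- caliper: Loose dial caliper lying flat on the bench to the right of the base (gauge -y side), 235 mm long (its x, from -98 to +138 mm), up to 15 mm high. Origin: on its beam, at bench height. Leave it there.
- bottle: Loose pale bottle with a blue cap, 38 mm across and 105 mm high, on the bench to the left of the base. Origin: centre of its underside. Leave it there.
- capacitor: Loose black capacitor can, 25 mm across and 40 mm high, on the bench to the left of the base. Origin: centre of its underside. Leave it there.
There are look-alikes about, which are no part of the job. Of the things like the plate, leave any that is pink or yellow; of the rest the larger one is meant.

How it is judged:
At the end, for the whole second after the job is handed in: The plate lies flat on the gauge's base, at rest, under the bridge and between the guide strips, its leading edge within 3 mm of the back stop and square to it within 2 degrees, and the indicator's foot is raised by it (x of plate in the frame of gauge above -0.028 m and y of plate in the frame of gauge between -0.005 and 0.005 m and z of plate in the frame of gauge below 0.0215 m and angle between the x axis of plate and the x axis of gauge, either way round below 0.035 rad and angle between plate's own z axis and vertical below 0.02 rad and value of joint spindle above 0.0008 m and linear speed of plate below 0.01 m/s); the robot touches nothing.
It fails at once if the plate is lifted more than 4 mm off the base or leaves it (z of plate in the frame of gauge above 0.024 m or z of plate in the frame of gauge below 0.017 m).
It fails at once if the plate is tipped by more than 3.5 degrees (angle between plate's own z axis and vertical above 0.06 rad).
It fails at once if the robot touches the dial indicator (contact force between any of the fingers, the arm and dial above 1 N).
It fails at once if the setting master, caliper, bottle or capacitor is moved by more than 10 mm or knocked over (distance of any of master, caliper, bottle, capacitor from where it was at the start of the episode above 0.01 m or angle between any of bottle, capacitor, master's own z axis and vertical above 0.5 rad).
It also fails if it takes over 72 s, if anything falls off the work surface, if the arm or the gripper's body presses on something with over 40 N, if the wrist force passes 120 N, or if a joint passes its speed limit or range.

## Robot

A 6-joint arm with a two-finger parallel gripper is mounted at the origin on the work surface. World frame = base frame: x ahead of the robot, y to its left, z up, the work surface at z = 0. Lengths are in m, angles in rad, forces in N, time in s.
With the tool pointing down it reaches from about 0.25 to 0.725 m from the base axis. Payload 4 kg.
Tool frame: the origin (TCP) lies on the centre line of the jaws, within the pads' length; the fingertips stand 17 mm ahead of it and the grasp point (between the pads) lies 2 mm behind it; z points along the fingers, y is the line along which they close (so a half turn about z gives the same grasp; the last joint's range is limited). The gripper opens to 85 mm and grips with 20 to 120 N. Pads are 22 mm wide; open, the fingers measure 114 mm over their backs; the gripper's body (76 mm by 85 mm) begins 54 mm behind the grasp point. The pads swing forward as they close: fully open they stand 13 mm farther back than shut.
Start: joints at [1.212, 0.241, 0.005, 1.335, 0, 1.571], TCP at [0.176, 0.468, 0.248] pointing down, gripper open.
Joint ranges: [-2.72, 2.72], [-1.05, 1.87], [-1.09, 1.28], [-1.99, 2.15], [-1.42, 1.44], [-3.14, 3.14]. Speed limits (rad/s): [2.79, 2.79, 3.14, 3.14, 3.14, 3.14].

## Interface

Orientations are given as a unit quaternion [x, y, z, w].
In Python, from workcell import bot, camera, get_calibration gives the robot as it stands.
- The arm moves only by the tool apply_moves, never from a script. Its argument "steps" is a list of rows, each a list of 3 entries, a list of its own where there are three numbers: the shift along the tool's x, y, z as a fraction of full scale, then the turn, a rotation vector about the tool's x, y, z as a fraction of full scale, then the opening, from 0 (shut) to 1 (fully open). A call has exactly 8 rows; each row shifts and turns the commanded pose from where the row before left it, along the tool's axes as they then stand; what a row does not reach is not made up. Full scale, the value 1, is 20 cm for a shift and pi rad for a turn. A row lasts 1/12 s, in which the tool goes at most 41.7 mm and 7.16 degrees, less where a joint would pass 70% of its speed; a pose out of reach is approached as far as the arm can. A call with a number of a shift or a turn outside -1 to 1 is refused whole. A call with a gripper value outside its range is refused whole. The fingers move at their own pace and stop on an object; the grip force is fixed at half the most. Time passes only in rows, so rows that do not move let the fingers close, or fill a call up. It gives the time, the measured TCP pose, the force, the opening and the grip force at its end, in the units of the state.
- bot.get_obs(): the state, without advancing time (a new reading comes with each control period).
- camera(name): name is "side" or "top" or "wrist"; returns (picture, depth): 480x640x3 uint8, red, green, blue; 480x640 float32, m along the optical axis (not along the pixel's ray), 0 where there is no reading.
- get_calibration(name): a dict with "fov_y" (degrees; the focal length in pixels is half the picture's height over the tangent of half this angle, whatever the lens; pixels are square), "cx", "cy" (the principal point, pixels), "rvec" (rotation vector, rad) and "tvec" (3), from world to camera coordinates, as OpenCV has them. Camera axes: x right, y down, z forward; pixel columns grow to the right and rows downward; lengths in m; the calibration is good to about 2 mm. A picture is of the moment at which its call begins: read the wrist's pose just before it. get_calibration takes no time and is no camera call; for the wrist camera it gives the pose at the moment of the call.
- bot.job_done(): hands the job in; it is judged then, once.
The state is a dict: "clock": time; "joint_pos": joint angles; "joint_vel": joint speeds; "tau": joint torques, N m; "eef_pos": TCP position; "tool_rot": TCP orientation; "ft_force": force on the tool from outside, world axes, zero at the start; "ft_torque": the same for the moment, N m; "grip_width": finger opening in m; "grasp_force": force on a finger pad.
Only numpy, scipy, OpenCV 4.12 (cv2) and the standard library are available. Lean on these libraries where they do the work, as an engineer would, in place of code of your own. Each camera call takes 0.05 s, during which the arm holds its last target. There are 200 camera calls.

## Working session

There is one attempt and no reset: what is moved stays moved. The work goes in short steps, Python scripts to look and compute and a tool call to move; the robot and the scene stay as the last step left them, time stands still between calls to the robot, and variables do not carry over. Pictures are saved under pics/ and viewed, at most 10 in all, crops included, and the job is handed in when it is done.

Besides the shell and the picture viewer there is one more tool, called after ">>>" by a JSON object that holds its "name" and its "arguments", one argument or row to a line. apply_moves: Moves the arm, as the interface text tells. Its arguments: {"type":"object","properties":{"steps":{"type":"array"}},"required":["steps"]}

```bash
mkdir -p pics; ls; python3 - <<'E'
from workcell import bot,camera,get_calibration
import cv2
print(bot.get_obs())
for n in("top","side"):
    p,d=camera(n); cv2.imwrite(f"pics/{n}0.png",p[:,:,::-1]); print(n,get_calibration(n))
    import numpy as np; np.savez(f"{n}0.npz",p=p,d=d)
E
```

```text
pics
{'clock': 0.0, 'joint_pos': array([1.21198508e+00, 2.41393305e-01, 3.71602605e-03, 1.33519376e+00,
       9.77101099e-06, 1.57077632e+00]), 'joint_vel': array([-2.46138663e-03,  7.34424233e-04, -1.10235681e-03, -2.40650128e-04,
        6.23680511e-05, -2.42627820e-04]), 'tau': array([ 1.68509446e-04, -3.72313643e+01,  2.52411371e+01,  1.67260109e-02,
        2.61739626e-05,  3.71411019e-06]), 'eef_pos': array([0.17536794, 0.46759811, 0.24741961]), 'tool_rot': array([ 1.78434836e-01,  9.83951184e-01, -1.01983070e-03, -1.89927689e-04]), 'ft_force': array([ 0.59415457, -1.4193138 ,  0.5222163 ]), 'ft_torque': array([-0.01621506,  0.00750728,  0.04338817]), 'grasp_force': 0.0, 'grip_width': 0.08557590701210872}
top {'fov_y': 46.15813858463316, 'cx': 317.3467630165581, 'cy': 234.44684035023553, 'rvec': array([ 2.18724826, -2.16646894,  0.09271363]), 'tvec': array([0.06534475, 0.56656318, 1.30865469])}
side {'fov_y': 47.10103838710961, 'cx': 316.62212662474985, 'cy': 248.77080700232634, 'rvec': array([ 0.20254229, -2.70455066,  1.40291392]), 'tvec': array([0.54858091, 0.03612096, 1.0433445 ])}
```

View pics/top0.png

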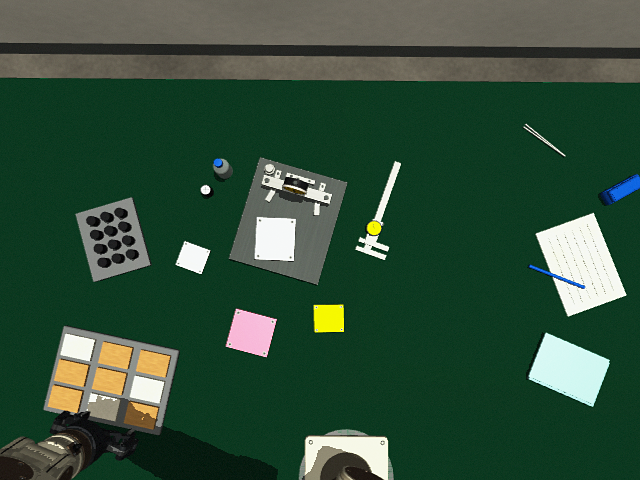

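View pics/side0.png

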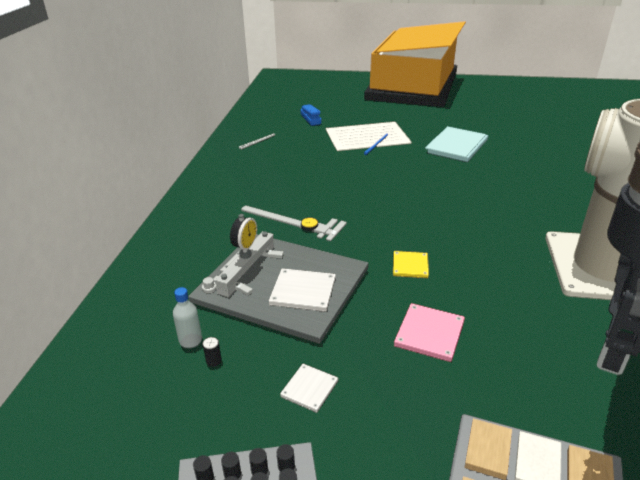

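Top view: the gauge base has corners near (262,158), (347,182), (318,284) and (230,258). Candidates for the plate are white at (275,239) on the apron, a smaller white one at (193,257), pink at (251,333) and yellow at (329,318). The plate at (275,239) fits: it isn't pink or yellow, it's the larger of the white ones, and it lies on the apron. I'll measure it and check it in an enlarged crop.

```bash
cat > h.py <<'E'
import numpy as np, cv2
from workcell import bot,camera,get_calibration
from scipy.spatial.transform import Rotation as R
def K(c):
    f=240/np.tan(np.radians(c["fov_y"]/2)); return np.array([[f,0,c["cx"]],[0,f,c["cy"]],[0,0,1]])
def ray(c,uv,z):
    """pixels -> world points on the plane at height z"""
    Rm=cv2.Rodrigues(c["rvec"])[0]; o=-Rm.T@c["tvec"]
    uv=np.atleast_2d(uv).astype(float)
    d=(Rm.T@np.linalg.inv(K(c))@np.c_[uv,np.ones(len(uv))].T).T
    return o+d*((z-o[2])/d[:,2])[:,None]
def proj(c,P):
    return cv2.projectPoints(np.atleast_2d(P).astype(float),c["rvec"],c["tvec"],K(c),None)[0][:,0]
def big(mask,seed):
    n,l,s,_=cv2.connectedComponentsWithStats(mask.astype(np.uint8)); m=(l==l[seed[1],seed[0]]).astype(np.uint8)
    return max(cv2.findContours(m,cv2.RETR_EXTERNAL,cv2.CHAIN_APPROX_NONE)[0],key=cv2.contourArea)[:,0]
def rect(P):
    """min-area rectangle in mm -> centre (m), sides (m), angle"""
    (c,s,a)=cv2.minAreaRect((P[:,:2]*1000).astype(np.float32)); return np.array(c)/1000,np.array(s)/1000,np.radians(a)
E
python3 - <<'E'
from h import *
D=np.load("top0.npz");p=D["p"].astype(int);c=get_calibration("top")
pl=big((p.min(2)>170),(275,245)); r=rect(ray(c,pl,.03)); print("plate",r)
# base: grey, not green
g=(abs(p[...,1]-p[...,0])<14)&(p.max(2)>35)
g[:150]=0;g[290:]=0;g[:,:225]=0;g[:,352:]=0
b=big(cv2.morphologyEx(g.astype(np.uint8),cv2.MORPH_CLOSE,np.ones((5,5))),(300,265)); P=ray(c,b,.02);rb=rect(P);print("base",rb,len(b))
print(ray(c,[(262,158),(347,182),(318,284),(230,258)],.02))
crop=cv2.resize(D["p"][140:300,150:360,::-1],None,fx=3.5,fy=3.5,interpolation=cv2.INTER_CUBIC)
for q in (pl,b): cv2.polylines(crop,[((q-[150,140])*3.5).astype(int)],True,(0,0,255),1)
cv2.imwrite("pics/crop0.png",crop)
E
```

```text
plate (array([0.55498309, 0.17085939]), array([0.09176763, 0.09972424]), np.float64(1.5387189509390558))
base (array([0.60041876, 0.14066747]), array([0.21958348, 0.2548477 ]), np.float64(1.2943438272039678)) 377
[[0.74941078 0.20551537 0.02      ]
 [0.6929868  0.00097855 0.02      ]
 [0.44909428 0.06809469 0.02      ]
 [0.50838804 0.27690919 0.02      ]]
```

View pics/crop0.png

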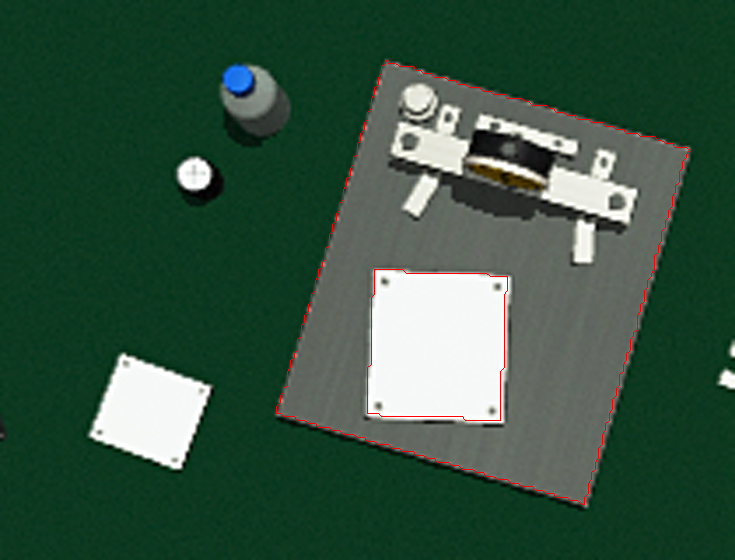

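The contours fit: gauge origin ≈ (0.670, 0.121), yaw −0.277. The crop confirms the plate is the larger white square with corner holes. It sits at gauge (−124, +17) mm, askew by +0.245 rad. The plan has two pushes:
1. Push −y on its left side with both fingertips in line with gauge x. This squares and centres it.
2. Push its rear edge with both fingertips.

First I'll turn the tool.

>>> {"name": "apply_moves", "arguments": {
  "steps": [
    [[0, 0, 0], [0, 0, 0.0395], 0.6],
    [[0, 0, 0], [0, 0, 0.0395], 0.6],
    [[0, 0, 0], [0, 0, 0.0395], 0.6],
    [[0, 0, 0], [0, 0, 0.0395], 0.6],
    [[0, 0, 0], [0, 0, 0.0395], 0.6],
    [[0, 0, 0], [0, 0, 0.0395], 0.6],
    [[0, 0, 0], [0, 0, 0.0395], 0.6],
    [[0, 0, 0], [0, 0, 0.0395], 0.6]
  ]
}}

```text
clock: 0.77
eef_pos: [0.1754, 0.4678, 0.2478]
tool_rot: [0.628, 0.778, -0.001, 0.0]
ft_force: [-0.1, 1.1, 0.2]
grip_width: 0.0512
grasp_force: 0.0
```

```bash
cat >> h.py <<'E'
PSI=1.2943438-np.pi/2; GX=np.array([np.cos(PSI),np.sin(PSI),0]); GY=np.array([-GX[1],GX[0],0])
O=np.array([0.60041876,0.14066747,0])+.0725*GX
def go(x,y,z,yawY):
    """to gauge x,y,z (m), tool y axis at angle yawY from gauge x: print tool-frame shift (fraction) and turn left"""
    s=bot.get_obs(); Rt=R.from_quat(s["tool_rot"]).as_matrix(); e=s["eef_pos"]-O
    a=np.arctan2(Rt[1,1],Rt[0,1])-PSI; t=-((yawY-a+np.pi)%(2*np.pi)-np.pi)
    T=O+x*GX+y*GY+[0,0,z]-s["eef_pos"]
    print("t %.2f gauge %s yawY %.4f tilt %s"%(s["clock"],np.round([e@GX,e@GY,e[2]],4),a,np.round(Rt[:2,2],4)))
    print("shift now",np.round(Rt.T@T/.2,4),"turn/pi %.4f"%(t/np.pi), "shift after turn",np.round((Rt@R.from_rotvec([0,0,t]).as_matrix()).T@T/.2,4),"F",np.round(s["ft_force"],2),"w %.4f"%s["grip_width"])
E
python3 - <<'E'
from h import *
go(-.122,.097,.1,0)
s=bot.get_obs();Rt=R.from_quat(s["tool_rot"]).as_matrix();c=get_calibration("wrist");Rm=cv2.Rodrigues(c["rvec"])[0]
print("cam in tool",Rt.T@(-Rm.T@c["tvec"]-s["eef_pos"]),"view dir",Rt.T@Rm[2])
E
```

```text
t 0.77 gauge [-0.5706  0.1987  0.2478] yawY 0.4896 tilt [-0.0004 -0.0012]
shift now [-1.5029  1.741   0.7392] turn/pi 0.1558 shift after turn [-0.5077  2.2432  0.7392] F [-0.06  1.11  0.21] w 0.0512
cam in tool [ 7.58685811e-02  8.26721610e-05 -1.26109658e-01] view dir [-2.94109680e-01  5.44791208e-04  9.55771520e-01]
```

>>> {"name": "apply_moves", "arguments": {
  "steps": [
    [[0, 0, 0], [0, 0, 0.039], 0.6],
    [[0, 0, 0], [0, 0, 0.039], 0.6],
    [[0, 0, 0], [0, 0, 0.039], 0.6],
    [[0, 0, 0], [0, 0, 0.0388], 0.6],
    [[-0.042, 0.18, 0], [0, 0, 0], 0.6],
    [[-0.042, 0.18, 0], [0, 0, 0], 0.6],
    [[-0.042, 0.18, 0], [0, 0, 0], 0.6],
    [[-0.042, 0.18, 0], [0, 0, 0], 0.6]
  ]
}}

```text
clock: 1.43
eef_pos: [0.3061, 0.3964, 0.2479]
tool_rot: [0.796, 0.606, -0.0, 0.0]
ft_force: [-0.5, 0.3, 0.5]
grip_width: 0.0512
grasp_force: 0.0
```

>>> {"name": "apply_moves", "arguments": {
  "steps": [
    [[-0.042, 0.18, 0], [0, 0, 0], 0.6],
    [[-0.042, 0.18, 0], [0, 0, 0], 0.6],
    [[-0.042, 0.18, 0], [0, 0, 0], 0.6],
    [[-0.042, 0.18, 0], [0, 0, 0], 0.6],
    [[-0.042, 0.18, 0.1], [0, 0, 0], 0.6],
    [[-0.042, 0.18, 0.12], [0, 0, 0], 0.6],
    [[-0.042, 0.18, 0.1], [0, 0, 0], 0.6],
    [[-0.042, 0.18, 0.1], [0, 0, 0], 0.6]
  ]
}}

```text
clock: 2.1
eef_pos: [0.5634, 0.2558, 0.1646]
tool_rot: [0.796, 0.605, -0.001, -0.0]
ft_force: [-0.6, 0.1, 0.0]
grip_width: 0.0511
grasp_force: 0.0
```

```bash
python3 - <<'E'
from h import *
go(-.122,.097,.06,0)
E
```

```text
t 2.10 gauge [-0.1396  0.1007  0.1646] yawY 0.0061 tilt [-0.001  -0.0004]
shift now [-0.0186  0.0882  0.5229] turn/pi 0.0020 shift after turn [-0.018   0.0883  0.5229] F [-0.62  0.15  0.03] w 0.0511
```

>>> {"name": "apply_moves", "arguments": {
  "steps": [
    [[0, 0, 0.09], [0, 0, 0.002], 0.6],
    [[0, 0, 0.09], [0, 0, 0], 0.6],
    [[0, 0, 0.09], [0, 0, 0], 0.6],
    [[0, 0, 0.08], [0, 0, 0], 0.6],
    [[0, 0, 0], [0, 0, 0], 0.6],
    [[0, 0, 0], [0, 0, 0], 0.6],
    [[0, 0, 0], [0, 0, 0], 0.6],
    [[0, 0, 0], [0, 0, 0], 0.6]
  ]
}}

```text
clock: 2.77
eef_pos: [0.5633, 0.2577, 0.0977]
tool_rot: [0.798, 0.603, 0.001, 0.0]
ft_force: [1.3, 0.3, 0.7]
grip_width: 0.0513
grasp_force: 0.0
```

```bash
python3 - <<'E'
from h import *
go(-.122,.097,.045,0)
p,d=camera("side"); cv2.imwrite("pics/side1.png",cv2.resize(p[200:400,180:400,::-1],None,fx=3,fy=3,interpolation=cv2.INTER_CUBIC))
E
```

```text
t 2.77 gauge [-0.1402  0.1024  0.0977] yawY 0.0002 tilt [0.0024 0.0011]
shift now [-0.0276  0.0904  0.2635] turn/pi 0.0001 shift after turn [-0.0276  0.0904  0.2635] F [1.27 0.27 0.73] w 0.0513
```

View pics/side1.png

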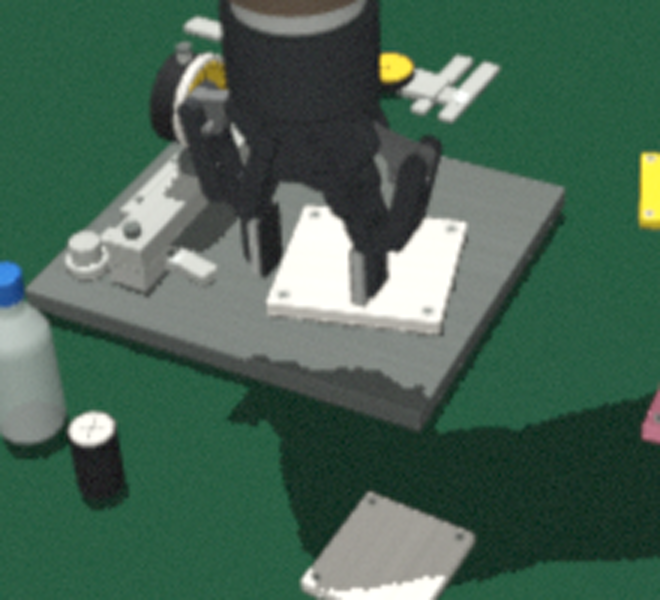

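>>> {"name": "apply_moves", "arguments": {
  "steps": [
    [[-0.014, 0.045, 0.06], [0, 0, 0], 0.6],
    [[-0.014, 0.045, 0.06], [0, 0, 0], 0.6],
    [[0, 0, 0.06], [0, 0, 0], 0.6],
    [[0, 0, 0.05], [0, 0, 0], 0.6],
    [[0, 0, 0], [0, 0, 0], 0.6],
    [[0, 0, 0], [0, 0, 0], 0.6],
    [[0, 0, 0], [0, 0, 0], 0.6],
    [[0, 0, 0], [0, 0, 0], 0.6]
  ]
}}

```text
clock: 3.48
eef_pos: [0.5787, 0.2471, 0.0508]
tool_rot: [0.798, 0.603, 0.001, 0.0]
ft_force: [-0.9, 0.5, 0.1]
grip_width: 0.0511
grasp_force: 0.0
```

>>> {"name": "apply_moves", "arguments": {
  "steps": [
    [[0, 0, 0.005], [0, 0, 0], 0.6],
    [[0, 0, 0.005], [0, 0, 0], 0.6],
    [[0, 0, 0.005], [0, 0, 0], 0.6],
    [[0, 0, 0.005], [0, 0, 0], 0.6],
    [[0, 0, 0.005], [0, 0, 0], 0.6],
    [[0, 0, 0.005], [0, 0, 0], 0.6],
    [[0, 0, 0], [0, 0, 0], 0.6],
    [[0, 0, 0], [0, 0, 0], 0.6]
  ]
}}

```text
clock: 4.15
eef_pos: [0.5781, 0.2468, 0.044]
tool_rot: [0.798, 0.603, -0.0, -0.0]
ft_force: [-0.1, 0.0, -0.2]
grip_width: 0.0514
grasp_force: 0.0
```

```bash
python3 - <<'E'
from h import *
go(-.122,.097,.042,0)
p,d=camera("side"); np.savez("s2.npz",p=p,d=d); cv2.imwrite("pics/side2.png",cv2.resize(p[220:340,210:370,::-1],None,fx=5,fy=5,interpolation=cv2.INTER_CUBIC))
E
```

```text
t 4.15 gauge [-0.123  0.096  0.044] yawY 0.0000 tilt [-0.0003 -0.0001]
shift now [0.0049 0.0049 0.0099] turn/pi 0.0000 shift after turn [0.0049 0.0049 0.0099] F [-0.06  0.03 -0.19] w 0.0514
```

View pics/side2.png

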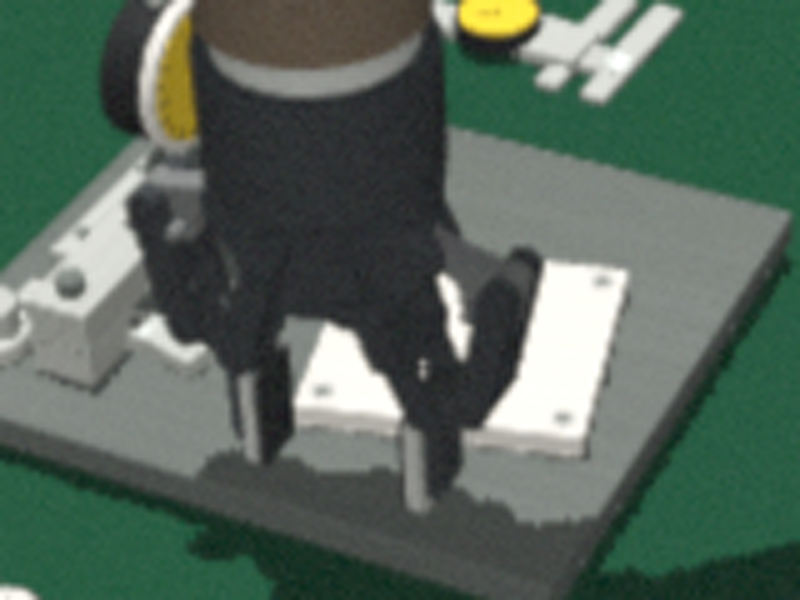

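Side view: both fingertips (full-image ≈ (263,312) and (294,322)) stand on the left strip of base, clear of the plate, and just above it. Next I'll probe gently downward.

>>> {"name": "apply_moves", "arguments": {
  "steps": [
    [[0, 0, 0.005], [0, 0, 0], 0.6],
    [[0, 0, 0.005], [0, 0, 0], 0.6],
    [[0, 0, 0.0025], [0, 0, 0], 0.6],
    [[0, 0, 0.0025], [0, 0, 0], 0.6],
    [[0, 0, 0], [0, 0, 0], 0.6],
    [[0, 0, 0], [0, 0, 0], 0.6],
    [[0, 0, 0], [0, 0, 0], 0.6],
    [[0, 0, 0], [0, 0, 0], 0.6]
  ]
}}

```text
clock: 4.87
eef_pos: [0.5782, 0.2468, 0.0412]
tool_rot: [0.798, 0.603, 0.0, 0.0]
ft_force: [-0.3, -0.6, 0.7]
grip_width: 0.0509
grasp_force: 0.0
```

```bash
python3 - <<'E'
from h import *
go(-.122,.097,.042,0)
c=get_calibration("side");Rm=cv2.Rodrigues(c["rvec"])[0]; o=-Rm.T@c["tvec"]
for uv in((262.6,312.4),(293.6,322)):
    d=Rm.T@np.linalg.inv(K(c))@[*uv,1]
    P=o+d*((.107-(o-O)@GY)/(d@GY)); print("tip",(P-O)@GX,P[2])
E
```

```text
t 4.87 gauge [-0.1228  0.0961  0.0412] yawY -0.0000 tilt [0.0001 0.    ]
shift now [ 0.0046  0.0042 -0.004 ] turn/pi -0.0000 shift after turn [ 0.0046  0.0042 -0.004 ] F [-0.32 -0.58  0.73] w 0.0509
tip -0.09809710441246867 0.03394235884225738
tip -0.15525994744469532 0.03396261958342872
```

>>> {"name": "apply_moves", "arguments": {
  "steps": [
    [[0, 0, 0.005], [0, 0, 0], 0.6],
    [[0, 0, 0.005], [0, 0, 0], 0.6],
    [[0, 0, 0.005], [0, 0, 0], 0.6],
    [[0, 0, 0.005], [0, 0, 0], 0.6],
    [[0, 0, 0.005], [0, 0, 0], 0.6],
    [[0, 0, 0], [0, 0, 0], 0.6],
    [[0, 0, 0], [0, 0, 0], 0.6],
    [[0, 0, 0], [0, 0, 0], 0.6]
  ]
}}

```text
clock: 5.53
eef_pos: [0.5782, 0.2468, 0.0361]
tool_rot: [0.798, 0.603, -0.0, -0.0]
ft_force: [-0.8, 0.2, 0.2]
grip_width: 0.0514
grasp_force: 0.0
```

>>> {"name": "apply_moves", "arguments": {
  "steps": [
    [[0, 0, 0.005], [0, 0, 0], 0.6],
    [[0, 0, 0.005], [0, 0, 0], 0.6],
    [[0, 0, 0.005], [0, 0, 0], 0.6],
    [[0, 0, 0], [0, 0, 0], 0.6],
    [[0, 0, 0], [0, 0, 0], 0.6],
    [[0, 0, 0], [0, 0, 0], 0.6],
    [[0, 0, 0], [0, 0, 0], 0.6],
    [[0, 0, 0], [0, 0, 0], 0.6]
  ]
}}

```text
clock: 6.2
eef_pos: [0.5783, 0.2468, 0.0338]
tool_rot: [0.798, 0.603, 0.0, 0.0]
ft_force: [-1.7, -0.8, 5.2]
grip_width: 0.0512
grasp_force: 2.8
```

Contact is at TCP z ≈ 0.034. I'll raise to about 0.0375 and push −y.

>>> {"name": "apply_moves", "arguments": {
  "steps": [
    [[0, 0, -0.02], [0, 0, 0], 0.6],
    [[-0.02, 0, 0], [0, 0, 0], 0.6],
    [[-0.025, 0, 0], [0, 0, 0], 0.6],
    [[-0.025, 0, 0], [0, 0, 0], 0.6],
    [[-0.02, 0, 0], [0, 0, 0], 0.6],
    [[-0.02, 0, 0], [0, 0, 0], 0.6],
    [[-0.02, 0, 0], [0, 0, 0], 0.6],
    [[-0.02, 0, 0], [0, 0, 0], 0.6]
  ]
}}

```text
clock: 6.87
eef_pos: [0.57, 0.2176, 0.0371]
tool_rot: [0.798, 0.603, 0.0, -0.0]
ft_force: [0.9, 1.0, -1.4]
grip_width: 0.0508
grasp_force: 0.5
```

```bash
cat >> h.py <<'E'
def plate(name="top",seedg=(-.12,0)):
    p,d=camera(name); c=get_calibration(name)
    s=np.round(proj(c,O+seedg[0]*GX+seedg[1]*GY+[0,0,.03])[0]).astype(int)
    k=big(p.min(2)>150,s); P=ray(c,k,.03)-O; G=np.c_[P@GX,P@GY]
    r=rect(G); a=(r[2]+np.pi/4)%(np.pi/2)-np.pi/4
    print(name,"plate gauge xy",np.round(r[0],4),"sides",np.round(r[1],4),"yaw %.4f"%a,"ext",np.round([G.min(0),G.max(0)],4)); return p,G
E
python3 - <<'E'
from h import *
go(-.122,.058,.0375,0); 
p,G=plate(); cv2.imwrite("pics/t3.png",cv2.resize(p[140:300,180:360,::-1],None,fx=3.5,fy=3.5))
E
```

```text
t 6.87 gauge [-0.1228  0.0657  0.0371] yawY -0.0002 tilt [0.0001 0.0002]
shift now [-0.0383  0.0039 -0.002 ] turn/pi -0.0001 shift after turn [-0.0383  0.0039 -0.002 ] F [ 0.88  1.04 -1.44] w 0.0508
top plate gauge xy [-0.1298  0.0022] sides [0.0998 0.0886] yaw 0.1240 ext [[-0.1779 -0.0475]
 [-0.0758  0.0522]]
```

View pics/t3.png

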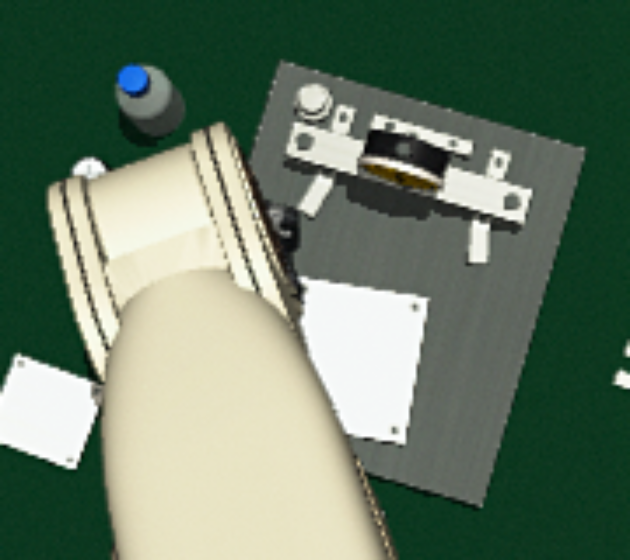

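Top view: the plate's right edge runs from about (302,225) to (296,267). It is now at about (−131, +4) mm with yaw ≈ 0.12. The rear push will take out the remaining yaw, so I'll nudge 3 mm more, back off, lift, and turn for the rear push.

>>> {"name": "apply_moves", "arguments": {
  "steps": [
    [[-0.008, 0, 0], [0, 0, 0], 0.6],
    [[-0.008, 0, 0], [0, 0, 0], 0.6],
    [[0, 0, 0], [0, 0, 0], 0.6],
    [[0.04, 0, 0], [0, 0, 0], 0.6],
    [[0.08, 0, 0], [0, 0, 0], 0.6],
    [[0, 0, -0.1], [0, 0, 0], 0.6],
    [[0, 0, -0.15], [0, 0, 0], 0.6],
    [[0, 0, -0.1], [0, 0, 0], 0.6]
  ]
}}

```text
clock: 7.58
eef_pos: [0.5757, 0.2389, 0.1085]
tool_rot: [0.798, 0.603, -0.0, 0.0]
ft_force: [0.7, 0.6, -0.0]
grip_width: 0.0512
grasp_force: 0.0
```

>>> {"name": "apply_moves", "arguments": {
  "steps": [
    [[0, 0, 0], [0, 0, -0.0385], 0.6],
    [[0, 0, 0], [0, 0, -0.0385], 0.6],
    [[0, 0, 0], [0, 0, -0.0385], 0.6],
    [[0, 0, 0], [0, 0, -0.0385], 0.6],
    [[0, 0, 0], [0, 0, -0.0385], 0.6],
    [[0, 0, 0], [0, 0, -0.0385], 0.6],
    [[0, 0, 0], [0, 0, -0.0385], 0.6],
    [[0, 0, 0], [0, 0, -0.0385], 0.6]
  ]
}}

```text
clock: 8.25
eef_pos: [0.5754, 0.2385, 0.1069]
tool_rot: [0.423, 0.906, -0.0, -0.0]
ft_force: [-0.6, 0.1, -0.1]
grip_width: 0.0515
grasp_force: 0.0
```

>>> {"name": "apply_moves", "arguments": {
  "steps": [
    [[0, 0, 0], [0, 0, -0.0385], 0.6],
    [[0, 0, 0], [0, 0, -0.0385], 0.6],
    [[0, 0, 0], [0, 0, -0.0385], 0.6],
    [[0, 0, 0], [0, 0, -0.0385], 0.6],
    [[0, 0, 0], [0, 0, -0.038], 0.6],
    [[0.1, -0.1, 0], [0, 0, 0], 0.6],
    [[0.1, -0.1, 0], [0, 0, 0], 0.6],
    [[0.1, -0.1, 0], [0, 0, 0], 0.6]
  ]
}}

```text
clock: 8.92
eef_pos: [0.5006, 0.1967, 0.1066]
tool_rot: [0.137, 0.991, -0.0, -0.0]
ft_force: [-0.5, -0.2, 0.7]
grip_width: 0.0511
grasp_force: 0.0
```

```bash
python3 - <<'E'
from h import *
go(-.215,.002,.0375,np.pi/2)
E
```

```text
t 8.92 gauge [-0.1839  0.0267  0.1066] yawY 1.5714 tilt [-0.0008 -0.0005]
shift now [ 0.1555 -0.123   0.3456] turn/pi 0.0002 shift after turn [ 0.1554 -0.1231  0.3456] F [-0.52 -0.24  0.72] w 0.0511
```

>>> {"name": "apply_moves", "arguments": {
  "steps": [
    [[0.07, -0.06, 0], [0, 0, 0], 0.6],
    [[0.07, -0.058, 0], [0, 0, 0], 0.6],
    [[0, 0, 0], [0, 0, 0], 0.6],
    [[0, 0, 0.1], [0, 0, 0], 0.6],
    [[0, 0, 0.1], [0, 0, 0], 0.6],
    [[0, 0, 0.1], [0, 0, 0], 0.6],
    [[0, 0, 0], [0, 0, 0], 0.6],
    [[0, 0, 0], [0, 0, 0], 0.6]
  ]
}}

```text
clock: 9.58
eef_pos: [0.4679, 0.1818, 0.0464]
tool_rot: [0.138, 0.99, -0.001, -0.001]
ft_force: [0.3, 0.4, 0.8]
grip_width: 0.0514
grasp_force: 0.0
```

```bash
python3 - <<'E'
from h import *
go(-.215,.002,.0375,np.pi/2)
p,G=plate()
cv2.imwrite("pics/t4.png",cv2.resize(p[140:300,180:360,::-1],None,fx=3.5,fy=3.5))
E
```

```text
t 9.58 gauge [-0.2112  0.0034  0.0464] yawY 1.5712 tilt [-0.0023 -0.0009]
shift now [ 0.0188 -0.007   0.0445] turn/pi 0.0001 shift after turn [ 0.0188 -0.007   0.0445] F [0.3  0.38 0.76] w 0.0514
top plate gauge xy [-0.1311  0.0016] sides [0.0999 0.0918] yaw 0.1008 ext [[-0.1788 -0.0482]
 [-0.0774  0.0522]]
```

View pics/t4.png

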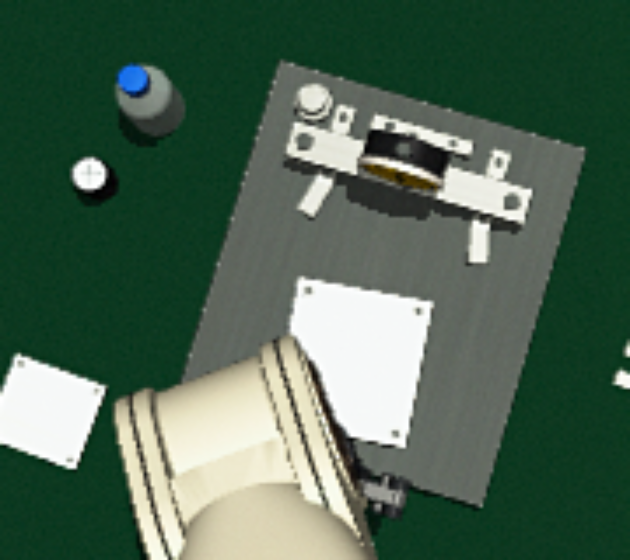

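The plate is fully measurable here: (−131, +1.6) mm, yaw 0.10, with its front corners visible at crop (298,280) and (432,300). I'll lower and push forward.

>>> {"name": "apply_moves", "arguments": {
  "steps": [
    [[0, -0.007, 0.022], [0, 0, 0], 0.6],
    [[0, 0, 0.022], [0, 0, 0], 0.6],
    [[-0.025, 0, 0], [0, 0, 0], 0.6],
    [[-0.025, 0, 0], [0, 0, 0], 0.6],
    [[-0.02, 0, 0], [0, 0, 0], 0.6],
    [[-0.02, 0, 0], [0, 0, 0], 0.6],
    [[-0.02, 0, 0], [0, 0, 0], 0.6],
    [[-0.02, 0, 0], [0, 0, 0], 0.6]
  ]
}}

```text
clock: 10.3
eef_pos: [0.4931, 0.1732, 0.0385]
tool_rot: [0.138, 0.99, 0.0, -0.0]
ft_force: [-1.7, 1.8, 1.0]
grip_width: 0.0512
grasp_force: 1.0
```

>>> {"name": "apply_moves", "arguments": {
  "steps": [
    [[-0.02, 0, 0], [0, 0, 0], 0.6],
    [[-0.02, 0, 0], [0, 0, 0], 0.6],
    [[-0.02, 0, 0], [0, 0, 0], 0.6],
    [[-0.02, 0, 0], [0, 0, 0], 0.6],
    [[-0.02, 0, 0], [0, 0, 0], 0.6],
    [[0, 0, 0], [0, 0, 0], 0.6],
    [[0, 0, 0], [0, 0, 0], 0.6],
    [[0, 0, 0], [0, 0, 0], 0.6]
  ]
}}

```text
clock: 10.97
eef_pos: [0.5126, 0.1675, 0.0383]
tool_rot: [0.138, 0.99, -0.0, 0.0]
ft_force: [-0.2, -0.3, 0.7]
grip_width: 0.0511
grasp_force: 0.0
```

```bash
python3 - <<'E'
from h import *
go(-.087,.002,.0375,np.pi/2)
p,G=plate(seedg=(-.1,0))
# front edge fit from visible front points
E
```

```text
t 10.97 gauge [-0.1643  0.0019  0.0383] yawY 1.5705 tilt [ 0.0009 -0.0003]
shift now [-0.3867  0.0009  0.0044] turn/pi -0.0001 shift after turn [-0.3867  0.0007  0.0044] F [-0.2  -0.34  0.68] w 0.0511
top plate gauge xy [-0.1116 -0.0035] sides [0.1221 0.0919] yaw 0.0005 ext [[-0.1726 -0.0495]
 [-0.0505  0.0425]]
```

>>> {"name": "apply_moves", "arguments": {
  "steps": [
    [[-0.02, 0.002, 0], [0, 0, 0], 0.6],
    [[-0.02, 0.002, 0], [0, 0, 0], 0.6],
    [[-0.02, 0.002, 0], [0, 0, 0], 0.6],
    [[-0.02, 0.002, 0], [0, 0, 0], 0.6],
    [[-0.02, 0.002, 0], [0, 0, 0], 0.6],
    [[-0.02, 0.002, 0], [0, 0, 0], 0.6],
    [[-0.02, 0.002, 0], [0, 0, 0], 0.6],
    [[0, 0, 0], [0, 0, 0], 0.6]
  ]
}}

```text
clock: 11.68
eef_pos: [0.5411, 0.1626, 0.0384]
tool_rot: [0.138, 0.99, 0.0, 0.001]
ft_force: [-0.2, -0.0, 0.3]
grip_width: 0.0513
grasp_force: 0.0
```

```bash
python3 - <<'E'
from h import *
go(-.0888,.005,.0375,np.pi/2)
p,G=plate(seedg=(-.07,0))
cv2.imwrite("pics/t5.png",cv2.resize(p[140:300,180:360,::-1],None,fx=3.5,fy=3.5))
m=(G[:,0]>-.1)&(G[:,0]<-.055); g=G[m]
for sgn in(1,-1):
    q=g[g[:,1]*sgn>0.03]; print("edge y,slope",len(q),np.polyfit(q[:,0],q[:,1],1)[0] if len(q)>3 else None,q[:,1].mean())
E
```

```text
t 11.68 gauge [-0.1356  0.0049  0.0384] yawY 1.5702 tilt [0.0015 0.    ]
shift now [-0.2339  0.0008  0.0048] turn/pi -0.0002 shift after turn [-0.2339  0.0007  0.0048] F [-0.24 -0.02  0.34] w 0.0513
top plate gauge xy [-0.0774 -0.079 ] sides [1.1333 1.5622] yaw 0.2857 ext [[-0.8257 -0.9349]
 [ 0.6864  0.8302]]
edge y,slope 20 0.34753722118392816 0.7175516262718739
edge y,slope 20 0.24148184748587956 -0.8532537038802476
```

View pics/t5.png

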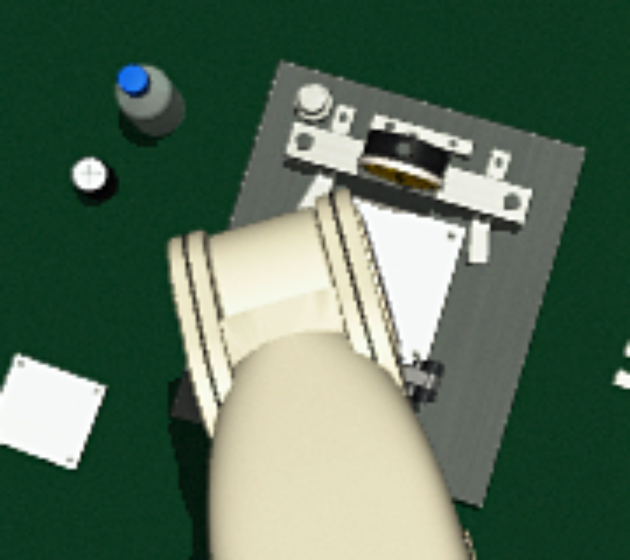

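Top view: the plate is square and entering the mouth, with its front right corner near (313,206) just inside the right strip. I'll keep pushing.

>>> {"name": "apply_moves", "arguments": {
  "steps": [
    [[-0.02, 0, 0], [0, 0, 0], 0.6],
    [[-0.02, 0, 0], [0, 0, 0], 0.6],
    [[-0.02, 0, 0], [0, 0, 0], 0.6],
    [[-0.015, 0, 0], [0, 0, 0], 0.6],
    [[-0.015, 0, 0], [0, 0, 0], 0.6],
    [[-0.015, 0, 0], [0, 0, 0], 0.6],
    [[-0.015, 0, 0], [0, 0, 0], 0.6],
    [[0, 0, 0], [0, 0, 0], 0.6]
  ]
}}

```text
clock: 12.4
eef_pos: [0.5633, 0.156, 0.0383]
tool_rot: [0.138, 0.99, -0.0, 0.0]
ft_force: [-1.2, 0.7, 1.2]
grip_width: 0.0516
grasp_force: 1.0
```

>>> {"name": "apply_moves", "arguments": {
  "steps": [
    [[-0.015, 0, 0], [0, 0, 0], 0.6],
    [[-0.015, 0, 0], [0, 0, 0], 0.6],
    [[-0.015, 0, 0], [0, 0, 0], 0.6],
    [[-0.015, 0, 0], [0, 0, 0], 0.6],
    [[-0.01, 0, 0], [0, 0, 0], 0.6],
    [[-0.01, 0, 0], [0, 0, 0], 0.6],
    [[0, 0, 0], [0, 0, 0], 0.6],
    [[0, 0, 0], [0, 0, 0], 0.6]
  ]
}}

```text
clock: 13.07
eef_pos: [0.5789, 0.1516, 0.0383]
tool_rot: [0.138, 0.99, -0.0, 0.001]
ft_force: [-1.1, -0.2, -1.4]
grip_width: 0.0511
grasp_force: 0.3
```

```bash
python3 - <<'E'
from h import *
go(-.0888,.005,.0375,np.pi/2)
E
```

```text
t 13.07 gauge [-0.0962  0.0046  0.0383] yawY 1.5704 tilt [ 0.0012 -0.0003]
shift now [-0.0368  0.0018  0.0041] turn/pi -0.0001 shift after turn [-0.0368  0.0018  0.0041] F [-1.12 -0.24 -1.38] w 0.0511
```

>>> {"name": "apply_moves", "arguments": {
  "steps": [
    [[-0.005, 0, 0], [0, 0, 0], 0.6],
    [[-0.005, 0, 0], [0, 0, 0], 0.6],
    [[-0.005, 0, 0], [0, 0, 0], 0.6],
    [[-0.005, 0, 0], [0, 0, 0], 0.6],
    [[-0.005, 0, 0], [0, 0, 0], 0.6],
    [[-0.005, 0, 0], [0, 0, 0], 0.6],
    [[0, 0, 0], [0, 0, 0], 0.6],
    [[0, 0, 0], [0, 0, 0], 0.6]
  ]
}}

```text
clock: 13.73
eef_pos: [0.5843, 0.1501, 0.0383]
tool_rot: [0.138, 0.99, -0.0, 0.0]
ft_force: [-2.5, -0.1, 0.4]
grip_width: 0.0513
grasp_force: 1.0
```

>>> {"name": "apply_moves", "arguments": {
  "steps": [
    [[-0.005, 0, 0], [0, 0, 0], 0.6],
    [[-0.005, 0, 0], [0, 0, 0], 0.6],
    [[0, 0, 0], [0, 0, 0], 0.6],
    [[0, 0, 0], [0, 0, 0], 0.6],
    [[0, 0, 0], [0, 0, 0], 0.6],
    [[0, 0, 0], [0, 0, 0], 0.6],
    [[0, 0, 0], [0, 0, 0], 0.6],
    [[0, 0, 0], [0, 0, 0], 0.6]
  ]
}}

```text
clock: 14.4
eef_pos: [0.5861, 0.1496, 0.0384]
tool_rot: [0.138, 0.99, -0.0, 0.0]
ft_force: [-0.7, 1.5, -0.1]
grip_width: 0.0511
grasp_force: 0.7
```

>>> {"name": "apply_moves", "arguments": {
  "steps": [
    [[-0.004, 0, 0], [0, 0, 0], 0.6],
    [[0, 0, 0], [0, 0, 0], 0.6],
    [[-0.004, 0, 0], [0, 0, 0], 0.6],
    [[0, 0, 0], [0, 0, 0], 0.6],
    [[-0.003, 0, 0], [0, 0, 0], 0.6],
    [[0, 0, 0], [0, 0, 0], 0.6],
    [[0, 0, 0], [0, 0, 0], 0.6],
    [[0, 0, 0], [0, 0, 0], 0.6]
  ]
}}

```text
clock: 15.07
eef_pos: [0.5868, 0.1493, 0.0383]
tool_rot: [0.138, 0.99, 0.0, -0.001]
ft_force: [-5.9, 2.9, 2.8]
grip_width: 0.0511
grasp_force: 3.0
```

```bash
python3 - <<'E'
from h import *
go(-.086,.005,.0375,np.pi/2)
E
```

```text
t 15.07 gauge [-0.0879  0.0046  0.0383] yawY 1.5712 tilt [-0.0023  0.0005]
shift now [-0.0097  0.0019  0.0038] turn/pi 0.0001 shift after turn [-0.0097  0.0019  0.0038] F [-5.92  2.85  2.76] w 0.0511
```

The force rose to 6.5 N and the tool stalled at x = −88 mm, which fits the plate sitting on the stop. I'll back off, lift and check.

>>> {"name": "apply_moves", "arguments": {
  "steps": [
    [[0.02, 0, 0], [0, 0, 0], 0.6],
    [[0.1, 0, 0], [0, 0, 0], 0.6],
    [[0.15, 0, 0], [0, 0, 0], 0.6],
    [[0.15, 0, 0], [0, 0, 0], 0.6],
    [[0.1, 0, -0.15], [0, 0, 0], 0.6],
    [[0.15, 0, -0.15], [0, 0, 0], 0.6],
    [[0.15, 0, -0.15], [0, 0, 0], 0.6],
    [[0, 0, 0], [0, 0, 0], 0.6]
  ]
}}

```text
clock: 15.73
eef_pos: [0.4309, 0.1954, 0.1327]
tool_rot: [0.137, 0.991, 0.002, 0.004]
ft_force: [0.2, -0.6, 1.2]
grip_width: 0.0515
grasp_force: 0.0
```

```bash
python3 - <<'E'
from h import *
go(-.3,.005,.2,np.pi/2)
for n in("top","wrist"):
    p,d=camera(n); c=get_calibration(n); s=np.round(proj(c,O-.05*GX+[0,0,.03])[0]).astype(int)
    k=big(p.min(2)>150,s); G=ray(c,k,.03)-O; G=np.c_[G@GX,G@GY]
    rear=G[(G[:,0]<-.068)&(abs(G[:,1])<.04)]; a=np.polyfit(rear[:,1],rear[:,0],1) if len(rear)>5 else None
    print(n,s,"rear edge x, slope",a)
    for sg in(1,-1):
        q=G[(G[:,0]<-.05)&(G[:,0]>-.068)&(G[:,1]*sg>.035)]; print(" side y",sg,len(q),q[:,1].mean() if len(q) else None)
    cv2.imwrite(f"pics/{n}6.png",p[:,:,::-1])
p,d=camera("side"); cv2.imwrite("pics/side6.png",cv2.resize(p[200:340,180:380,::-1],None,fx=4,fy=4,interpolation=cv2.INTER_CUBIC))
E
```

```text
t 15.73 gauge [-0.2505  0.0064  0.1327] yawY 1.5734 tilt [0.0077 0.0036]
shift now [ 0.2454 -0.0044 -0.3379] turn/pi 0.0008 shift after turn [ 0.2454 -0.005  -0.3379] F [ 0.2  -0.61  1.15] w 0.0515
top [291 210] rear edge x, slope [-0.00293501 -0.07366911]
 side y 1 7 0.044474090754088196
 side y -1 8 -0.04535342508618997Traceback (most recent call last):
  File "<stdin>", line 5, in <module>
  File "h.py", line 15, in big
    n,l,s,_=cv2.connectedComponentsWithStats(mask.astype(np.uint8)); m=(l==l[seed[1],seed[0]]).astype(np.uint8)
                                                                           ~^^^^^^^^^^^^^^^^^
IndexError: index 480 is out of bounds for axis 0 with size 480
```

```bash
python3 - <<'E'
from h import *
p,d=camera("side"); cv2.imwrite("pics/side7.png",cv2.resize(p[200:340,180:380,::-1],None,fx=4,fy=4,interpolation=cv2.INTER_CUBIC)); print(bot.get_obs()["joint_vel"].round(3))
E
```

```text
[-0.014  0.041 -0.007  0.003  0.004 -0.   ]
```

View pics/side7.png

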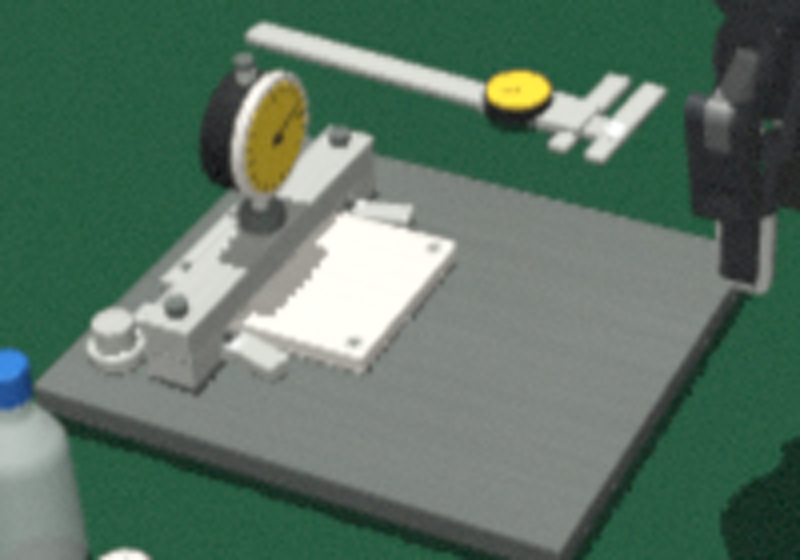

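Side view: the plate lies flat and square under the bridge between the strips, rear corners near crop (455,243) and (362,365), and the fingers are clear. The top view puts its rear edge at about −74 mm, yaw 0.003 and y about 0. I'm handing in.

```bash
python3 -c "
from workcell import bot
print(bot.job_done())"
```

```text
the job is handed in; nothing more can be done
None
```

I slid the plate flat under the bridge against the back stop, square within about 0.003 rad and centred within about 0.5 mm by the top camera; I backed the fingers clear and handed the job in at about 16 s, with no verdict returned and the spindle reading not directly checked.

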